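# Third hand: press a tool block against a sprung stop

### The job

Lay the beech tool block flat in the channel of the screwing jig, its end with the two brass inserts (red dot on top) toward the sprung steel plate but not yet touching it; then slide it along the channel and press it against the plate until the pointer stands in the green field, without ever running it deep into the red. Hold that push steadily for at least two seconds and finish while still holding it there (do not let go or back off: I will drive the screws through the plate), and leave the spool, the wax cake and the bottle where they stand.

Things in the scene. Friction and masses are not known exactly. Their poses are not given: they have to be found in the camera images.
- block_center (a point): Centre of the loose beech tool block, 90 mm long (its x) by 40 mm wide (y) by 50 mm high (z), 0.11 to 0.23 kg, standing with 25 mm below this point; grip it across the 40 mm. Three blind 14 mm holes in its top; a red dot on top marks the insert end, its +x end.
- block_face (a point): Middle of the block's insert end: the 40 x 50 mm face with two brass inserts, 45 mm along +x from the block's centre.
- jig: Fixed jig: aluminium base 290 x 124 x 10 mm. Origin on the bench surface under it; x = pushing direction along the channel, z up. Channel floor = base top, 10 mm up; two wooden rails along x, 52 mm apart, 10 mm thick, 8 mm high above the floor, from x = -100 to 22 mm. Behind the sprung plate two blue guide blocks, tops 50 mm above the bench, x = 86 to 140 mm, 22 to 50 mm either side of the middle.
- channel (a point): Point on the channel floor (10 mm above the bench), on its middle line, axes as the jig's. A block standing here, centred over this point, has its end 30 mm short of the sprung plate at rest; its centre is then 25 mm above this point.
- plate_face (a point): Middle of the front face of the sprung steel plate (100 mm wide, 8 mm thick, from 12 to 52 mm above the bench), 35 mm above the bench; it moves with the plate; x axis is the pushing direction. At rest it lies at x = 30 mm in the jig's frame.
- stop_plate (a joint): How far the sprung plate is pushed back along the jig's x, in m: 0 at rest, 0.032 at the end. 400 N/m with 2 N preload (8.8 N at 0.017); springs back when the push ceases. Its black pointer runs over the scale on the guide block at the jig's +y side: white 0 to 0.012, green 0.012 to 0.022, red beyond.
- spool: Bystander: beige thread spool, 40 mm across, 60 mm high, standing beside the jig; origin at the centre of its underside.
- wax: Bystander: yellow wax cake, 48 mm across, 18 mm high; origin at the centre of its underside.
- bottle: Bystander: white dye bottle with a black cap, 43 mm across, 83 mm high; origin at the centre of its underside.
Things that resemble listed ones, but are neither listed nor needed, are in the scene too. Of the things shaped like the part that bears block_center, the wooden one is meant.

How it is judged:
By the outcome, as a careful person would: the job done as asked, in the order asked, and still so for the second after the job is handed in, while the arm keeps its last pose, push and grip.
It also fails if it takes over 45 s, if anything falls off the work surface, if the arm or the gripper's body presses on something with over 40 N, if the wrist force passes 120 N, or if a joint passes its speed limit or range.

### The arm

A 6-joint arm with a two-finger parallel gripper is mounted at the origin on a cart in front of the work surface, level with it; the furniture and walls round the work are solid. World frame = base frame: x ahead of the robot, y to its left, z up, the work surface at z = 0. Lengths are in m, angles in rad, forces in N, time in s.
With the tool pointing down it reaches from about 0.35 to 0.95 m from the base axis. Payload 17.4 kg.
Tool frame: the origin (TCP) lies midway between the tips of the shut fingers; the grasp point (between the pads) lies bot.grip_point_offset behind it (bot.grip_point_offset is the distance from the TCP to the grasp point, in m); z points along the fingers, y is the line along which they close (so a half turn about z gives the same grasp; the last joint's range is limited). The gripper opens to 93 mm and grips with 3 to 60 N. Pads are 15 mm wide; open, the fingers measure 128 mm over their backs; the gripper's body (75 mm by 188 mm) begins 65 mm behind the grasp point.
Start: joints at [1.132, 0.116, 1.442, -0, 1.584, -0.038], TCP at [0.263, 0.622, 0.219] pointing down, gripper open.
Joint ranges: [-2.83, 2.83], [-0.83, 2.19], [0.07, 2.5], [-1.14, 4.28], [0.01, 3], [-2.97, 2.97]. Speed limits (rad/s): [1.89, 1.89, 2.22, 3.14, 3.14, 3.14].

### API

Orientations are given as a 3x3 rotation matrix whose columns are the frame's x, y, z axes.
In Python, from rig import bot gives the robot as it stands.
- The arm moves only by the tool servo_tool, never from a script. Its arguments are lists of equal length, an entry for each row: "translation": the shift along the tool's x, y, z in cm, a list of three; "angular": the turn, a rotation vector about the tool's x, y, z in degrees, a list of three. A call has 1 to 10 rows; each row shifts and turns the commanded pose from where the row before left it, along the tool's axes as they then stand; what a row does not reach is not made up. A row lasts 1/8 s, in which the tool goes at most 62.5 mm and 10.7 degrees, less where a joint would pass 70% of its speed; a pose out of reach is approached as far as the arm can. A call is refused whole if a number of a shift passes 6.25 or a number of a turn 10.7, either way. A call with a gripper value outside its range is refused whole. "gripper" is the finger opening in cm, from 0 to 9.3, set as the call begins (left out, the last holds). The fingers move at their own pace and stop on an object; the grip force is fixed at half the most. Time passes only in rows, so rows that do not move let the fingers close. It gives the time, the measured TCP pose, the force, the opening and the grip force at its end, in the units of the state.
- bot.sense(): the state, without advancing time (a new reading comes with each control period).
- bot.snapshot(name): name is "scene" or "side" or "wrist"; returns (picture, depth): 480x640x3 uint8, blue, green, red; 480x640 float32, m along the optical axis (not along the pixel's ray), 0 where there is no reading.
- bot.calibration(name): a dict with "mtx" (3x3 intrinsics, pixels), "R" (3x3) and "t" (3): a world point X has camera coordinates R X + t. Camera axes: x right, y down, z forward; pixel columns grow to the right and rows downward; lengths in m; the calibration is good to about 2 mm. The wrist camera is an equidistant fisheye: a pixel r from the principal point sees the ray r / f radians off the axis. A picture is of the moment at which its call begins: read the wrist's pose just before it. calibration takes no time and is no camera call; for the wrist camera it gives the pose at the moment of the call.
- bot.sign_off(): hands the job in; it is judged then, once.
The state is a dict: "clock": time; "joint_pos": joint angles; "qd": joint speeds; "joint_efforts": joint torques, N m; "tcp_pos": TCP position; "orientation": TCP orientation; "contact_force": force on the tool from outside, world axes, zero at the start; "wrist_torque": the same for the moment, N m; "gripper_width": finger opening in m; "gripper_force": force on a finger pad.
Only numpy, scipy, OpenCV 4.12 (cv2) and the standard library are available. Lean on these libraries where they do the work, as an engineer would, in place of code of your own. Each camera call takes 0.05 s, during which the arm holds its last target. There are 200 camera calls.

## Working session

There is one attempt and no reset: what is moved stays moved. The work goes in short steps, Python scripts to look and compute and a tool call to move; the robot and the scene stay as the last step left them, time stands still between calls to the robot, and variables do not carry over. Pictures are saved under pics/ and viewed, at most 10 in all, crops included, and the job is handed in when it is done.

Besides the shell and the picture viewer there is one more tool, called after "Emit:" as a command line: name --argument value ..., lists and objects as JSON in quotes. servo_tool: Moves the arm, as the interface text tells. Its arguments: {"type":"object","properties":{"translation":{"type":"array","items":{"type":"array","items":{"type":"number"}}},"angular":{"type":"array","items":{"type":"array","items":{"type":"number"}}},"gripper":{"type":"number"}},"required":["translation","angular"]}

```bash
mkdir -p pics
cat > h.py <<'E'
import numpy as np, cv2
from rig import bot
def grab(n):
    c=bot.calibration(n); im,d=bot.snapshot(n); np.savez(f'{n}.npz',im=im,d=d,**{k:np.array(c[k]) for k in('mtx','R','t')}); return im,d,c
def world(n,u,v,z=None):
    f=np.load(f'{n}.npz');K=f['mtx'];R=f['R'];t=f['t'].ravel();d=f['d']
    ray=np.array([(u-K[0,2])/K[0,0],(v-K[1,2])/K[1,1],1])
    if n=='wrist':
        r=np.hypot(ray[0],ray[1]);ray=np.array([ray[0]/r*np.tan(r),ray[1]/r*np.tan(r),1]) if r>1e-9 else ray
    if z is None:
        p=d[int(v)-1:int(v)+2,int(u)-1:int(u)+2]; p=p[p>0]
        if len(p)==0: return None
        return R.T@(ray*np.median(p)-t)
    o=-R.T@t; w=R.T@ray; return o+w*(z-o[2])/w[2]
E
python3 - <<'E'
from h import *
for n in('scene','side'):
    im,d,c=grab(n); cv2.imwrite(f'pics/{n}1.png',im); print(n,c['mtx'],c['R'],c['t'])
print(bot.sense(),bot.grip_point_offset)
E
```

```text
scene [[464.10566375   0.         327.21788996]
 [  0.         464.10566375 234.670305  ]
 [  0.           0.           1.        ]] [[ 0.84673777 -0.53168349 -0.01864985]
 [-0.37913725 -0.57846469 -0.72224203]
 [ 0.37321588  0.61862045 -0.69138892]] [-0.49785274  0.21299127  0.89809922]
side [[468.21679412   0.         317.77554873]
 [  0.         468.21679412 240.91101511]
 [  0.           0.           1.        ]] [[ 0.98958751 -0.14267091 -0.01901528]
 [-0.10246081 -0.60549555 -0.78922552]
 [ 0.10108585  0.78295603 -0.61380901]] [-0.53547066  0.07614486  0.89771074]
{'clock': 0.1, 'joint_pos': array([ 1.13220865e+00,  1.16434108e-01,  1.44218726e+00, -1.15058562e-05,
        1.58401508e+00, -3.78029343e-02]), 'qd': array([-0.00073891, -0.00054792, -0.0014195 , -0.00123523,  0.00075967,
       -0.00027377]), 'joint_efforts': array([ 6.15618646e-04, -7.22889161e+01, -6.23869944e+01,  7.80436909e-02,
        2.25960219e-02, -4.46268166e-05]), 'tcp_pos': array([0.2632799 , 0.62133665, 0.2179886 ]), 'orientation': array([[-9.20755053e-01,  3.90140929e-01, -4.32843211e-04],
       [ 3.90141168e-01,  9.20754564e-01, -9.49887627e-04],
       [ 2.79523214e-05, -1.04348379e-03, -9.99999455e-01]]), 'contact_force': array([-0.19026083, -0.61630292, -0.48946389]), 'wrist_torque': array([-0.00496842,  0.05414687,  0.01076764]), 'gripper_force': 0.0, 'gripper_width': 0.09300720057752972} 0.0188
```

View pics/scene1.png

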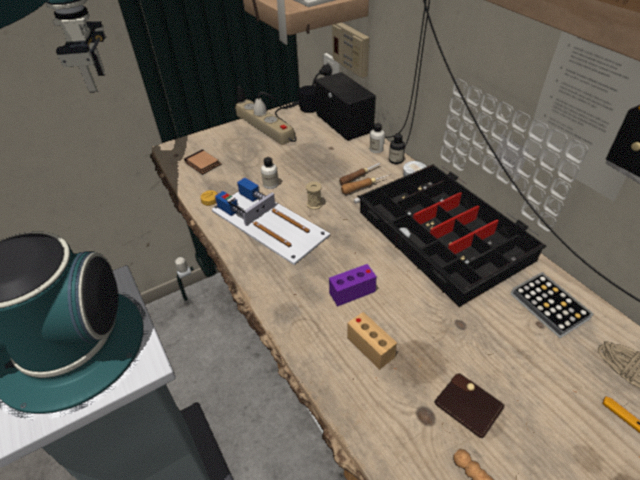

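View pics/side1.png

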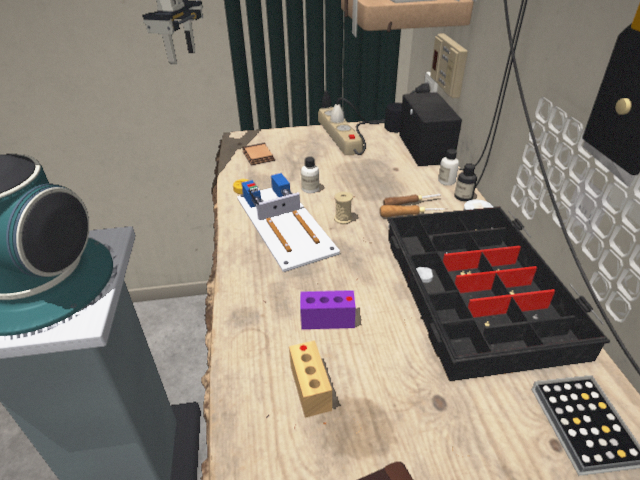

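Two candidates, in scene pixels: a purple block at (353,284) and a beech-coloured wooden one at (371,340), with its red dot at about (359,320). The wooden one fits the description. The jig is at (270,225), with the plate at its far end. Next I'll measure and make a crop to confirm.

```bash
cat > m.py <<'E'
from h import *
def cloud(n):
    f=np.load(n+'.npz');v,u=np.mgrid[0:480,0:640];d=f['d'];K=f['mtx']
    P=np.stack([(u-K[0,2])/K[0,0]*d,(v-K[1,2])/K[1,1]*d,d],-1); W=(P-f['t'].ravel())@f['R']; W[d<=0]=np.nan; return f['im'],W
for n in('scene','side'):
    im,W=cloud(n)
    h=cv2.cvtColor(im,cv2.COLOR_BGR2HSV)
    bx=dict(scene=(335,305,405,375),side=(280,335,340,420))[n]
    m=np.zeros((480,640),bool);m[bx[1]:bx[3],bx[0]:bx[2]]=1
    t=m&(np.abs(W[...,2]-.05)<.006); p=W[t]
    print(n,'block top',len(p),p.mean(0),cv2.minAreaRect((p[:,:2]*1000).astype(np.float32)))
    red=m&((h[...,0]<6)|(h[...,0]>174))&(h[...,1]>170)&(h[...,2]>100)
    vv,uu=np.nonzero(red);print('red',len(uu),uu.mean(),vv.mean(),world(n,uu.mean(),vv.mean(),.05))
    # jig white base
    bx=dict(scene=(200,180,335,265),side=(230,180,345,275))[n]
    m[:]=0;m[bx[1]:bx[3],bx[0]:bx[2]]=1
    w=m&(h[...,1]<30)&(h[...,2]>190)&(np.abs(W[...,2]-.01)<.006); p=W[w]
    print('base',len(p),p.mean(0),cv2.minAreaRect((p[:,:2]*1000).astype(np.float32)))
    b=m&(h[...,0]>100)&(h[...,0]<130)&(h[...,1]>120)&(W[...,2]>.042); p=W[b];
    k,l,c=cv2.kmeans((p[:,:2]*1000).astype(np.float32),2,None,(3,50,.1),5,0);print('blue',len(p),c)
    r=m&(h[...,0]>5)&(h[...,0]<20)&(h[...,1]>100)&(h[...,2]<190)&(abs(W[...,2]-.018)<.006); p=W[r];print('rails?',len(p))
    if len(p)>20:
        k,l,c=cv2.kmeans((p[:,:2]*1000).astype(np.float32),2,None,(3,50,.1),5,0)
        for i in(0,1):
            q=p[l.ravel()==i][:,:2]*1000;print(c[i],cv2.fitLine(q.astype(np.float32),cv2.DIST_HUBER,0,.01,.01).ravel())
a=np.load('scene.npz')['im'];b=np.load('side.npz')['im']
A=cv2.resize(a[255:375,300:420],(400,400),interpolation=2);B=cv2.resize(a[170:270,200:335],(0,0),fx=3,fy=3,interpolation=2)
o=np.zeros((400,810,3),np.uint8);o[:,:400]=A;o[:300,402:402+405]=B[:300]
cv2.imwrite('pics/crop1.png',o[:,:800])
E
python3 m.py
```

```text
scene block top 876 [ 0.48393795 -0.32005668  0.04851586] ((485.1818542480469, -318.6751708984375), (42.14646530151367, 91.95933532714844), 7.2152838706970215)
red 11 358.0 320.0 [ 0.47888467 -0.28360388  0.05      ]
base 2399 [0.48798186 0.06053274 0.00871961] ((481.70623779296875, 102.27191162109375), (125.72339630126953, 289.0231628417969), 17.423355102539062)
blue 234 [[410.3146  190.31656]
 [483.17947 210.40114]]
rails? 256
[492.6632   56.89561] [4.0125883e-01 9.1596472e-01 4.9211688e+02 5.4965179e+01]
[397.8185  271.82135] [  0.91568446  -0.4018979  393.13693    274.23703   ]
side block top 1443 [ 0.48356423 -0.32117579  0.05027542] ((483.54150390625, -317.12518310546875), (40.63421630859375, 93.14700317382812), 7.3226518630981445)
red 23 302.9130434782609 347.4347826086956 [ 0.47917128 -0.28162436  0.05      ]
base 2975 [0.48985561 0.05451251 0.01077318] ((481.5744934082031, 101.72271728515625), (124.59674835205078, 291.0054931640625), 17.11255645751953)
blue 190 [[485.42813 199.1824 ]
 [411.81052 187.28606]]
rails? 176
[526.8337    52.812916] [ 3.2006964e-01 -9.4739401e-01  5.2602765e+02  5.4580917e+01]
[467.64423   35.756653] [ 3.0652687e-01 -9.5186198e-01  4.6717255e+02  3.5499298e+01]
```

View pics/crop1.png

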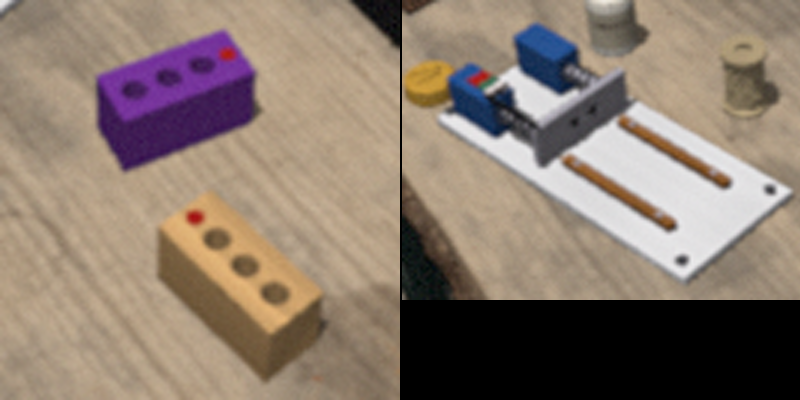

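The crop confirms it: the wooden block at (240,290) in the crop has its red dot at the far-left end, and the lookalike is purple. The jig has its plate at about (580,115), with the pointer scale on the left guide block. I'll pass over the jig first and take one look from there.

```bash
cat > plan.py <<'E'
import sys; from h import *
from scipy.spatial.transform import Rotation as Ro
def pose(x,y,z,hd):  # hd: heading of tool x in degrees
    a=np.radians(hd);X=np.array([np.cos(a),np.sin(a),0]);Z=np.array([0,0,-1.]);return np.array([x,y,z]),np.stack([X,np.cross(Z,X),Z],1)
if __name__=='__main__':
    x,y,z,hd,n=map(float,sys.argv[1:6]);n=int(n)
    s=bot.sense();p0,R0=s['tcp_pos'],s['orientation'];p1,R1=pose(x,y,z,hd)
    rv=Ro.from_matrix(R0.T@R1).as_rotvec()
    T=[];p,R=p0,R0
    for k in range(1,n+1):
        q=p0+(p1-p0)*k/n; T.append((R.T@(q-p)*100).round(2).tolist()); p=q;R=R0@Ro.from_rotvec(rv*k/n).as_matrix()
    print(T,'each turn',np.degrees(rv/n).round(2).tolist(),'clock',s['clock'],p0.round(4))
E
python3 plan.py .48 .08 .25 107.3 10
```

```text
[[-4.11, -4.14, -0.32], [-4.45, -3.77, -0.32], [-4.76, -3.37, -0.32], [-5.03, -2.94, -0.32], [-5.27, -2.49, -0.32], [-5.47, -2.03, -0.32], [-5.62, -1.55, -0.32], [-5.74, -1.05, -0.32], [-5.8, -0.55, -0.32], [-5.83, -0.05, -0.32]] each turn [-0.01, 0.0, 4.97] clock 0.1 [0.2633 0.6213 0.218 ]
```

Emit:
servo_tool --translation '[[-4.11, -4.14, -0.32], [-4.45, -3.77, -0.32], [-4.76, -3.37, -0.32], [-5.03, -2.94, -0.32], [-5.27, -2.49, -0.32], [-5.47, -2.03, -0.32], [-5.62, -1.55, -0.32], [-5.74, -1.05, -0.32], [-5.8, -0.55, -0.32], [-5.83, -0.05, -0.32]]' --angular '[[0, 0, 4.97], [0, 0, 4.97], [0, 0, 4.97], [0, 0, 4.97], [0, 0, 4.97], [0, 0, 4.97], [0, 0, 4.97], [0, 0, 4.97], [0, 0, 4.97], [0, 0, 4.97]]'

```text
clock: 1.35
tcp_pos: [0.4804, 0.0783, 0.2507]
orientation: [[-0.295, 0.955, 0.0], [0.955, 0.295, 0.0], [0.0, 0.0, -1.0]]
contact_force: [0.7, 1.3, -0.2]
gripper_width: 0.0933
gripper_force: 0.0
```

Emit:
servo_tool --translation '[[0, 0, 0], [0, 0, 0], [0, 0, 0]]' --angular '[[0, 0, 0], [0, 0, 0], [0, 0, 0]]'

```text
clock: 1.72
tcp_pos: [0.4798, 0.0813, 0.2505]
orientation: [[-0.3, 0.954, -0.0], [0.954, 0.3, 0.0], [0.0, -0.0, -1.0]]
contact_force: [-0.5, -0.2, 0.9]
gripper_width: 0.0931
gripper_force: 0.0
```

```bash
python3 - <<'E'
from h import *
im,d,c=grab('wrist'); cv2.imwrite('pics/w1.png',im); print(c['mtx'],c['R'].round(3),c['t']); print(bot.sense()['tcp_pos'],bot.sense()['clock'],(d>0).mean())
E
python3 plan.py .4845 -.318 .18 97.2 8
```

```text
[[371.64829954   0.         321.23084788]
 [  0.         371.64829954 241.76422487]
 [  0.           0.           1.        ]] [[ 0.955  0.298 -0.   ]
 [ 0.289 -0.924  0.252]
 [ 0.075 -0.24  -0.968]] [-0.48261779 -0.10138463  0.40307239]
[0.47984199 0.08131943 0.25056652] 1.775 0.9708919270833334
[[-4.78, -1.44, 0.88], [-4.81, -1.33, 0.88], [-4.84, -1.23, 0.88], [-4.87, -1.12, 0.88], [-4.89, -1.01, 0.88], [-4.91, -0.9, 0.88], [-4.93, -0.79, 0.88], [-4.95, -0.68, 0.88]] each turn [-0.0, -0.0, 1.28] clock 1.775 [0.4798 0.0813 0.2506]
```

View pics/w1.png

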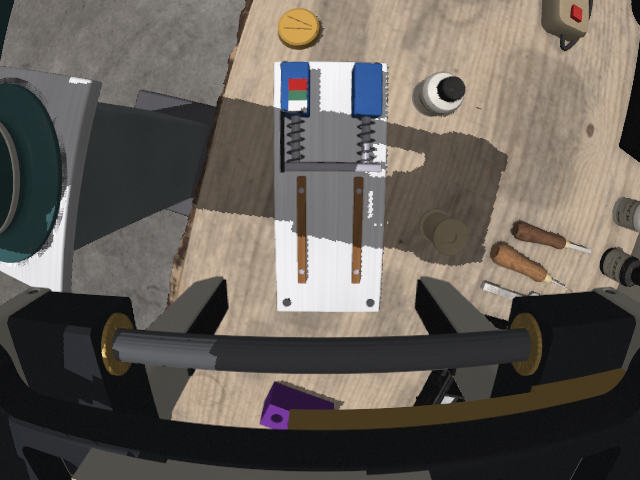

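The wrist view shows the rails from (301,177) to (303,283) and from (358,177) to (357,283). The plate's front edge is at row ~170, and the scale is at (297,95) with its white end toward the plate. Now I'll compute the jig frame.

Run:
```python
from h import *
f=np.load('wrist.npz');im=f['im'];h=cv2.cvtColor(im,cv2.COLOR_BGR2HSV)
r=(h[...,0]>4)&(h[...,0]<22)&(h[...,1]>110);r[:170]=0;r[290:]=0
ax=[]
for lo,hi in((290,312),(348,370)):
    m=r.copy();m[:,:lo]=0;m[:,hi:]=0
    v,u=np.nonzero(m);P=np.array([world('wrist',a,b,.018) for a,b in zip(u,v)])[:,:2]*1000
    rect=cv2.minAreaRect(P.astype(np.float32));l=cv2.fitLine(P.astype(np.float32),2,0,.01,.01).ravel();d=l[:2]*np.sign(l[1])
    print('rail',rect,np.degrees(np.arctan2(d[1],d[0]))); ax.append((np.array(rect[0]),d))
c=(ax[0][0]+ax[1][0])/2;d=ax[0][1]+ax[1][1];d/=np.linalg.norm(d)
O=c+39*d;print('origin',O,'sep',np.linalg.norm(ax[0][0]-ax[1][0]),'hd',np.degrees(np.arctan2(d[1],d[0])))
n=np.array([-d[1],d[0]])
for u,v in((290,171),(330,170),(375,171),(290,163),(330,163)):
    p=world('wrist',u,v,.052)[:2]*1000-O;print('plate',(u,v),p@d,p@n)
for name,u,v,z in(('bL',310,115,.05),('bR',354,115,.05),('hole',287,302,.01),('hole',370,302,.01),('c',275,312,.01),('c',380,312,.01),('c',275,62,.01)):
    p=world('wrist',u,v,z)[:2]*1000-O;print(name,p@d,p@n)
print(im[155:180,330].tolist())
```

```text
rail ((465.80853271484375, 53.22443389892578), (8.666232109069824, 119.08557891845703), 16.887582778930664) 107.05884
rail ((524.5883178710938, 71.64241027832031), (9.013890266418457, 119.38093566894531), 17.067501068115234) 107.01943
origin [483.77045059  99.72150803] sep 61.59776779175397 hd 107.03914
plate (290, 171) 29.029602904296244 39.54186681185152
plate (330, 170) 30.071322647537293 0.4993823927656109
plate (375, 171) 29.798690300117457 -43.712793194237705
plate (290, 163) 36.897324717323656 39.50476185130259
plate (330, 163) 36.9398024793552 0.5554848337176388
bL 84.08147499189633 20.212531101110503
bR 84.59207952581225 -22.478245863143584
hole -127.56071832103497 48.99783583986513
hole -127.25927494446601 -50.10773973266767
c -141.11648388910032 63.966371059856556
c -140.73635287582758 -63.101528220315906
c 147.73912310526143 59.74243093768179
[[126, 125, 125], [125, 124, 124], [124, 123, 123], [125, 124, 123], [125, 123, 124], [123, 122, 123], [109, 106, 108], [66, 62, 64], [76, 73, 74], [92, 87, 89], [95, 89, 92], [96, 90, 92], [96, 90, 92], [94, 88, 91], [90, 86, 88], [88, 84, 85], [109, 105, 107], [125, 122, 124], [125, 122, 124], [124, 123, 123], [124, 123, 124], [124, 122, 124], [124, 123, 124], [124, 122, 122], [124, 121, 122]]
```

Emit:
servo_tool --translation '[[-4.78, -1.44, 0.88], [-4.81, -1.33, 0.88], [-4.84, -1.23, 0.88], [-4.87, -1.12, 0.88], [-4.89, -1.01, 0.88], [-4.91, -0.9, 0.88], [-4.93, -0.79, 0.88], [-4.95, -0.68, 0.88], [0, 0, 0], [0, 0, 0]]' --angular '[[0, 0, 1.28], [0, 0, 1.28], [0, 0, 1.28], [0, 0, 1.28], [0, 0, 1.28], [0, 0, 1.28], [0, 0, 1.28], [0, 0, 1.28], [0, 0, 0], [0, 0, 0]]'

```text
clock: 3.02
tcp_pos: [0.4844, -0.3182, 0.1803]
orientation: [[-0.125, 0.992, -0.0], [0.992, 0.125, 0.0], [0.0, -0.0, -1.0]]
contact_force: [0.1, -0.2, -0.2]
gripper_width: 0.0929
gripper_force: 0.0
```

Run:
```python
from h import *
im,d,c=grab('wrist'); cv2.imwrite('pics/w2.png',im);print(bot.sense()['tcp_pos'])
```

```text
[ 0.48448835 -0.31795855  0.18053303]
```

View pics/w2.png

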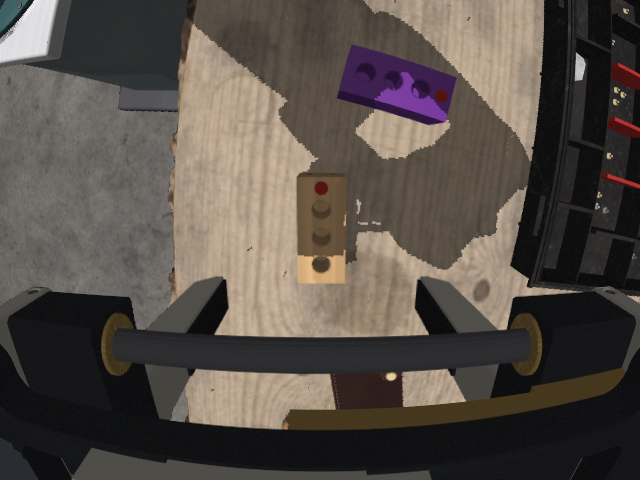

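The block lies straight in the wrist view, with its top from (297,176) to (346,283) and the red dot at (321,188) on the +x end. The fingers straddle it well clear of the purple one. I'll check the centre, then go down.

```bash
python3 - <<'E'
from h import *
P=np.array([world('wrist',u,v,.05) for u,v in((298,177),(346,177),(298,283),(346,283))]);print(P.mean(0),P,world('wrist',321,188,.05))
E
python3 plan.py .4845 -.318 .015 97.2 5
```

```text
[ 0.48546311 -0.31745776  0.05      ] [[ 0.4610323  -0.27545438  0.05      ]
 [ 0.49886862 -0.27076091  0.05      ]
 [ 0.47072189 -0.36431162  0.05      ]
 [ 0.51122964 -0.35930412  0.05      ]] [ 0.48025262 -0.28203144  0.05      ]
[[-0.0, -0.0, 3.31], [-0.0, -0.0, 3.31], [-0.0, -0.0, 3.31], [-0.0, -0.0, 3.31], [-0.0, -0.0, 3.31]] each turn [0.0, -0.0, -0.0] clock 3.075 [ 0.4845 -0.318   0.1805]
```

Emit:
servo_tool --translation '[[0, 0.07, 3.3], [0, 0, 3.3], [0, 0, 3.3], [0, 0, 3.3], [0, 0, 2.2], [0, 0, 1.1], [0, 0, 0], [0, 0, 0]]' --angular '[[0, 0, 0], [0, 0, 0], [0, 0, 0], [0, 0, 0], [0, 0, 0], [0, 0, 0], [0, 0, 0], [0, 0, 0]]'

```text
clock: 4.08
tcp_pos: [0.4853, -0.3192, 0.0165]
orientation: [[-0.124, 0.992, 0.001], [0.992, 0.124, -0.001], [-0.001, 0.001, -1.0]]
contact_force: [-0.1, 1.0, 0.4]
gripper_width: 0.0929
gripper_force: 0.0
```

Emit:
servo_tool --translation '[[0, 0, 0], [0, 0, 0], [0, 0, 0], [0, 0, 0], [0, 0, 0], [0, 0, 0], [0, 0, 0], [0, 0, 0]]' --angular '[[0, 0, 0], [0, 0, 0], [0, 0, 0], [0, 0, 0], [0, 0, 0], [0, 0, 0], [0, 0, 0], [0, 0, 0]]' --gripper 2.5

```text
clock: 5.08
tcp_pos: [0.4847, -0.3192, 0.0152]
orientation: [[-0.124, 0.992, -0.0], [0.992, 0.124, 0.0], [0.0, -0.0, -1.0]]
contact_force: [0.3, 0.1, 0.1]
gripper_width: 0.0398
gripper_force: 30.0
```

Emit:
servo_tool --translation '[[0, 0, -1], [0, 0, -3], [0, 0, -4], [0, 0, -3], [0, 0, 0]]' --angular '[[0, 0, 0], [0, 0, 0], [0, 0, 0], [0, 0, 0], [0, 0, 0]]'

```text
clock: 5.7
tcp_pos: [0.4856, -0.3197, 0.1282]
orientation: [[-0.124, 0.992, 0.004], [0.992, 0.124, -0.002], [-0.003, 0.003, -1.0]]
contact_force: [0.5, 0.2, -2.6]
gripper_width: 0.04
gripper_force: 30.0
```

```bash
python3 plan.py .4976 .0548 .127 107.04 9
```

```text
[[4.11, 0.65, 0.0], [4.1, 0.73, 0.0], [4.09, 0.8, 0.01], [4.07, 0.88, 0.01], [4.05, 0.96, 0.01], [4.03, 1.04, 0.01], [4.01, 1.12, 0.01], [3.99, 1.19, 0.01], [3.96, 1.27, 0.01]] each turn [0.02, 0.02, -1.1] clock 5.7 [ 0.4856 -0.3197  0.1282]
```

Emit:
servo_tool --translation '[[4.11, 0.65, 0], [4.1, 0.73, 0], [4.09, 0.8, 0], [4.07, 0.88, 0], [4.05, 0.96, 0], [4.03, 1.04, 0], [4.01, 1.12, 0], [3.99, 1.19, 0], [3.96, 1.27, 0], [0, 0, 0]]' --angular '[[0, 0, -1.1], [0, 0, -1.1], [0, 0, -1.1], [0, 0, -1.1], [0, 0, -1.1], [0, 0, -1.1], [0, 0, -1.1], [0, 0, -1.1], [0, 0, -1.1], [0, 0, 0]]'

```text
clock: 6.95
tcp_pos: [0.4962, 0.0574, 0.124]
orientation: [[-0.295, 0.955, -0.002], [0.955, 0.295, 0.0], [0.001, -0.001, -1.0]]
contact_force: [-0.4, 0.2, -1.7]
gripper_width: 0.0398
gripper_force: 30.0
```

Emit:
servo_tool --translation '[[0, 0, 0], [0, 0, 0], [0, 0, 0]]' --angular '[[0, 0, 0], [0, 0, 0], [0, 0, 0]]'

```text
clock: 7.32
tcp_pos: [0.4969, 0.0546, 0.1251]
orientation: [[-0.291, 0.957, -0.0], [0.957, 0.291, -0.0], [-0.0, -0.0, -1.0]]
contact_force: [1.1, 0.9, -2.2]
gripper_width: 0.0398
gripper_force: 30.0
```

```bash
python3 plan.py .4976 .0548 .03 107.04 4;python3 - <<'E'
from h import *
im,d,c=grab('wrist'); cv2.imwrite('pics/w3.png',im);print(bot.sense()['tcp_pos'])
E
```

```text
[[-0.0, 0.02, 2.38], [-0.0, 0.02, 2.38], [-0.0, 0.02, 2.38], [-0.0, 0.02, 2.38]] each turn [-0.0, 0.0, -0.03] clock 7.325 [0.4969 0.0546 0.1251]
[0.49687138 0.05469814 0.12517507]
```

View pics/w3.png

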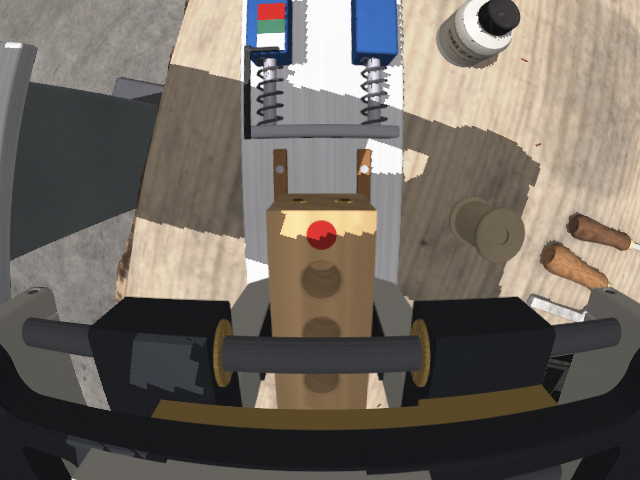

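The block hangs centred over the channel: its middle is at col 321 and the rails are at cols 280 and 364. The plate is ahead at row 130, and the pointer is at the start of white at (265,48). I'm lowering now.

Emit:
servo_tool --translation '[[0, 0.07, 2], [0, 0, 3], [0, 0, 3], [0, 0, 1.2], [0, 0, 0], [0, 0, 0]]' --angular '[[0, 0, 0], [0, 0, 0], [0, 0, 0], [0, 0, 0], [0, 0, 0], [0, 0, 0]]'

```text
clock: 8.12
tcp_pos: [0.4981, 0.0556, 0.0342]
orientation: [[-0.292, 0.956, 0.001], [0.956, 0.292, 0.0], [-0.0, 0.001, -1.0]]
contact_force: [0.8, -0.2, -1.5]
gripper_width: 0.0399
gripper_force: 30.0
```

Emit:
servo_tool --translation '[[0, 0, 0.2], [0, 0, 0.15], [0, 0, 0.1], [0, 0, 0], [0, 0, 0]]' --angular '[[0, 0, 0], [0, 0, 0], [0, 0, 0], [0, 0, 0], [0, 0, 0]]'

```text
clock: 8.75
tcp_pos: [0.4975, 0.0555, 0.0288]
orientation: [[-0.292, 0.956, 0.0], [0.956, 0.292, -0.0], [-0.0, 0.0, -1.0]]
contact_force: [0.4, -1.0, -2.3]
gripper_width: 0.04
gripper_force: 30.0
```

Emit:
servo_tool --translation '[[0, 0, 0.1], [0, 0, 0.1], [0, 0, 0.1], [0, 0, 0], [0, 0, 0], [0, 0, 0]]' --angular '[[0, 0, 0], [0, 0, 0], [0, 0, 0], [0, 0, 0], [0, 0, 0], [0, 0, 0]]'

```text
clock: 9.5
tcp_pos: [0.4975, 0.0555, 0.0258]
orientation: [[-0.292, 0.956, 0.0], [0.956, 0.292, 0.0], [-0.0, 0.0, -1.0]]
contact_force: [-0.8, -0.1, -2.0]
gripper_width: 0.04
gripper_force: 30.0
```

Emit:
servo_tool --translation '[[0, 0, 0.05], [0, 0, 0], [0, 0, 0]]' --angular '[[0, 0, 0], [0, 0, 0], [0, 0, 0]]'

```text
clock: 9.88
tcp_pos: [0.4975, 0.0556, 0.0253]
orientation: [[-0.292, 0.956, 0.0], [0.956, 0.292, 0.0], [0.0, 0.0, -1.0]]
contact_force: [0.2, -0.3, -0.9]
gripper_width: 0.0401
gripper_force: 30.0
```

Touching now, since the weight is partly carried. A bit more, so it bears lightly on the floor.

Emit:
servo_tool --translation '[[0, 0, 0.04], [0, 0, 0], [0, 0, 0]]' --angular '[[0, 0, 0], [0, 0, 0], [0, 0, 0]]'

```text
clock: 10.25
tcp_pos: [0.4976, 0.0555, 0.0252]
orientation: [[-0.292, 0.956, 0.0], [0.956, 0.292, -0.0], [-0.0, 0.0, -1.0]]
contact_force: [-3.5, -0.5, 5.1]
gripper_width: 0.0398
gripper_force: 30.0
```

Run:
```python
from h import *
im,d,c=grab('wrist'); o=np.hstack([cv2.resize(im[0:240,200:440],(480,480))]);
im2,_,_=grab('side');o2=cv2.resize(im2[160:280,220:350],(0,0),fx=2.4,fy=4*480/480/1.0)[:480];o2=cv2.resize(im2[160:280,230:310],(320,480))
cv2.imwrite('pics/w4.png',np.hstack([o,o2]));s=bot.sense();print(s['tcp_pos'],s['contact_force'])
```

```text
[0.49755508 0.05553644 0.02519513] [-3.3011124  -1.31716821  5.01986953]
```

View pics/w4.png

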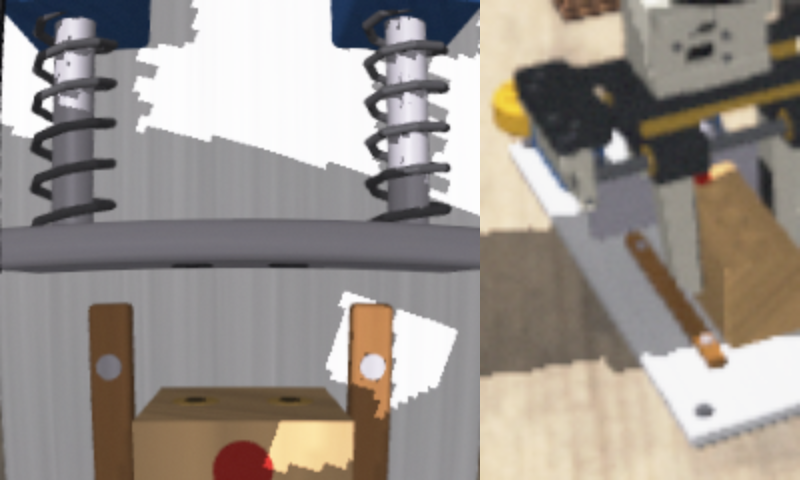

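The block sits flat between the rails: its face is at row ~390 of the crop, the plate's lower edge at ~270, and there's a clear gap. Sliding forward.

Emit:
servo_tool --translation '[[0.2, 0, -0.02], [0.4, 0, 0], [0.4, 0, 0], [0.4, 0, 0], [0.4, 0, 0], [0.3, 0, 0], [0.2, 0, 0], [0.1, 0, 0], [0, 0, 0], [0, 0, 0]]' --angular '[[0, 0, 0], [0, 0, 0], [0, 0, 0], [0, 0, 0], [0, 0, 0], [0, 0, 0], [0, 0, 0], [0, 0, 0], [0, 0, 0], [0, 0, 0]]'

```text
clock: 11.6
tcp_pos: [0.4906, 0.0786, 0.0252]
orientation: [[-0.292, 0.956, 0.0], [0.956, 0.292, 0.0], [0.0, 0.0, -1.0]]
contact_force: [0.4, -0.7, 6.0]
gripper_width: 0.0399
gripper_force: 30.0
```

Emit:
servo_tool --translation '[[0.1, 0, 0], [0.1, 0, 0], [0.1, 0, 0], [0, 0, 0], [0, 0, 0]]' --angular '[[0, 0, 0], [0, 0, 0], [0, 0, 0], [0, 0, 0], [0, 0, 0]]'

```text
clock: 12.22
tcp_pos: [0.4897, 0.0815, 0.0252]
orientation: [[-0.292, 0.956, 0.0], [0.956, 0.292, 0.0], [0.0, 0.0, -1.0]]
contact_force: [0.5, -2.4, 6.0]
gripper_width: 0.0397
gripper_force: 30.0
```

Emit:
servo_tool --translation '[[0.1, 0, 0], [0.1, 0, 0], [0.1, 0, 0], [0, 0, 0], [0, 0, 0]]' --angular '[[0, 0, 0], [0, 0, 0], [0, 0, 0], [0, 0, 0], [0, 0, 0]]'

```text
clock: 12.85
tcp_pos: [0.4889, 0.0841, 0.0252]
orientation: [[-0.292, 0.956, 0.0], [0.956, 0.292, -0.0], [-0.0, 0.0, -1.0]]
contact_force: [1.1, -3.9, 4.9]
gripper_width: 0.0398
gripper_force: 30.0
```

Emit:
servo_tool --translation '[[0.15, 0, 0], [0.15, 0, 0], [0.15, 0, 0], [0.15, 0, 0], [0.15, 0, 0], [0.15, 0, 0], [0.1, 0, 0], [0, 0, 0], [0, 0, 0]]' --angular '[[0, 0, 0], [0, 0, 0], [0, 0, 0], [0, 0, 0], [0, 0, 0], [0, 0, 0], [0, 0, 0], [0, 0, 0], [0, 0, 0]]'

```text
clock: 13.98
tcp_pos: [0.486, 0.0934, 0.0252]
orientation: [[-0.292, 0.956, 0.0], [0.956, 0.292, -0.001], [-0.001, 0.0, -1.0]]
contact_force: [2.4, -8.4, 4.8]
gripper_width: 0.0396
gripper_force: 30.0
```

Run:
```python
from h import *
im,d,c=grab('wrist'); a=cv2.resize(im[0:200,200:440],(480,400));b,_,_=grab('scene');b=cv2.resize(b[165:230,205:255],(308,400),interpolation=2)
cv2.imwrite('pics/w5.png',np.hstack([a,b]));s=bot.sense();print(s['tcp_pos'],s['contact_force'])
```

```text
[0.48605215 0.09339303 0.02520667] [ 2.107281   -6.84373257  5.48540564]
```

View pics/w5.png

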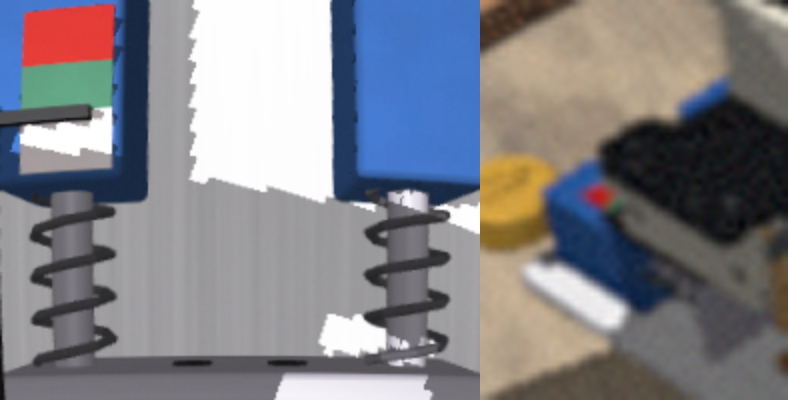

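The pointer is at row ~113, just short of the white/green border at row 107, so about 10–11 mm. Going on roughly 6 mm.

Emit:
servo_tool --translation '[[0.12, 0, 0], [0.12, 0, 0], [0.12, 0, 0], [0.12, 0, 0], [0.12, 0, 0], [0.05, 0, 0], [0, 0, 0], [0, 0, 0], [0, 0, 0]]' --angular '[[0, 0, 0], [0, 0, 0], [0, 0, 0], [0, 0, 0], [0, 0, 0], [0, 0, 0], [0, 0, 0], [0, 0, 0], [0, 0, 0]]'

```text
clock: 15.2
tcp_pos: [0.4842, 0.0993, 0.0252]
orientation: [[-0.292, 0.956, 0.001], [0.956, 0.292, -0.001], [-0.002, 0.0, -1.0]]
contact_force: [3.1, -11.0, 4.1]
gripper_width: 0.0399
gripper_force: 30.0
```

Run:
```python
from h import *
im,d,c=grab('wrist'); a=cv2.resize(im[0:200,200:440],(480,400));b,_,_=grab('side');b=cv2.resize(b[160:260,230:310],(320,400),interpolation=2)
cv2.imwrite('pics/w6.png',np.hstack([a,b]));s=bot.sense();print(s['tcp_pos'],s['contact_force'])
```

```text
[0.4842106  0.09933754 0.02521877] [  2.79251544 -10.15605111   5.2264238 ]
```

View pics/w6.png

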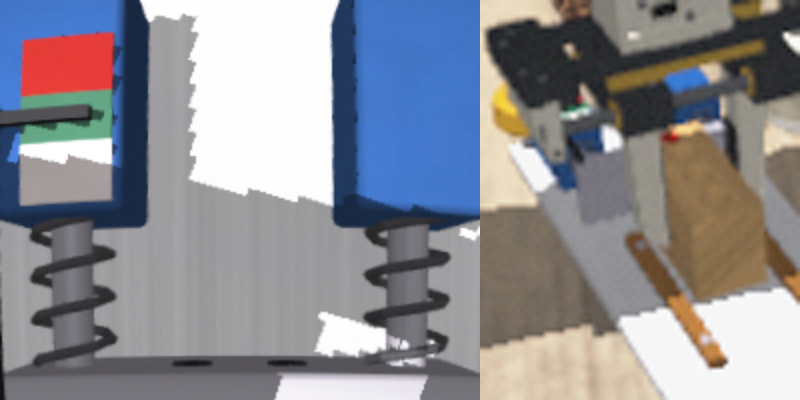

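The pointer is at row 115, in the middle of green (rows 92–140), so about 16–17 mm. The block lies flat between the rails. Holding here.

Emit:
servo_tool --translation '[[0, 0, 0], [0, 0, 0], [0, 0, 0], [0, 0, 0], [0, 0, 0], [0, 0, 0], [0, 0, 0], [0, 0, 0], [0, 0, 0], [0, 0, 0]]' --angular '[[0, 0, 0], [0, 0, 0], [0, 0, 0], [0, 0, 0], [0, 0, 0], [0, 0, 0], [0, 0, 0], [0, 0, 0], [0, 0, 0], [0, 0, 0]]'

```text
clock: 16.55
tcp_pos: [0.4842, 0.0993, 0.0252]
orientation: [[-0.292, 0.956, 0.001], [0.956, 0.292, -0.001], [-0.002, 0.0, -1.0]]
contact_force: [2.8, -10.2, 5.1]
gripper_width: 0.0396
gripper_force: 30.0
```

Emit:
servo_tool --translation '[[0, 0, 0], [0, 0, 0], [0, 0, 0], [0, 0, 0], [0, 0, 0], [0, 0, 0], [0, 0, 0], [0, 0, 0], [0, 0, 0], [0, 0, 0]]' --angular '[[0, 0, 0], [0, 0, 0], [0, 0, 0], [0, 0, 0], [0, 0, 0], [0, 0, 0], [0, 0, 0], [0, 0, 0], [0, 0, 0], [0, 0, 0]]'

```text
clock: 17.8
tcp_pos: [0.4842, 0.0993, 0.0252]
orientation: [[-0.292, 0.956, 0.001], [0.956, 0.292, -0.001], [-0.002, 0.0, -1.0]]
contact_force: [2.6, -9.1, 5.3]
gripper_width: 0.0401
gripper_force: 30.0
```

Emit:
servo_tool --translation '[[0, 0, 0], [0, 0, 0], [0, 0, 0], [0, 0, 0], [0, 0, 0], [0, 0, 0], [0, 0, 0], [0, 0, 0], [0, 0, 0], [0, 0, 0]]' --angular '[[0, 0, 0], [0, 0, 0], [0, 0, 0], [0, 0, 0], [0, 0, 0], [0, 0, 0], [0, 0, 0], [0, 0, 0], [0, 0, 0], [0, 0, 0]]'

```text
clock: 19.05
tcp_pos: [0.4842, 0.0993, 0.0252]
orientation: [[-0.292, 0.956, 0.001], [0.956, 0.292, -0.001], [-0.002, 0.0, -1.0]]
contact_force: [2.2, -10.6, 4.7]
gripper_width: 0.0396
gripper_force: 30.0
```

Run:
```python
from h import *
a=np.load('wrist.npz')['im'].astype(int);im,_,_=grab('wrist');print(abs(im[:110,200:270].astype(int)-a[:110,200:270]).mean())
s=bot.sense();print(s['tcp_pos'],s['contact_force'],s['clock']);print(bot.sign_off())
```

```text
0.7368398268398269
[0.48421808 0.09934641 0.02521538] [ 2.44753993 -9.95497919  5.10901576] 19.1
the job is handed in; nothing more can be done
None
```

The beech block is flat in the channel, insert end pressed against the sprung plate with the pointer mid-green; the push held steady for over 3.5 s and is still held, the spool, wax cake and bottle were not touched, and the job was handed in at 19.1 s.

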